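# Start up the pneumatics trainer

## Task

Start up the pneumatics trainer: push down the raised end of the big rocker on the grey power unit until it has tipped fully over, then push the square plunger on the valve block right down (it stays down), then press the mushroom button on the loose push-button box fully down and finish with your fingers still holding it down. Do not press a control before its turn, do not press the round plunger, and do not shift or lift the push-button box or anything else lying about.

Things in the scene. Friction and masses are not known exactly. Their poses are not given: they have to be found in the camera images.
- power_unit: (Sizes in mm) Grey power unit, a box 112 (x) x 80 (y) x 55 tall with vent slots in its sides and one large black rocker on its top, fixed to the slotted aluminium plate (plate top 20 above the table). Origin: centre of its underside; z up; x runs along the rocker, towards the end that is raised when off; y is along the rocker's pivot.
- rocker_raised_end (a point): (Sizes in mm) Point to press on the rocker: on its upper surface near the end that is raised when off, 22 from the pivot line (middle of the rocker) and moving with it; three thin ribs mark it. The rocker is 66 long, 34 wide, stands clear of the box's top at all angles. The point sinks about 10 as the rocker tips over; the rocker gives way to about 2 to 3 N there and stays where it is left.
- rocker (a joint): Angle of the rocker, rad: 0 to 0.06 as found (off), 0.44 when tipped fully over (on).
- valve_block: (Sizes in mm) Aluminium valve block 62 (x) x 126 (y) x 50 tall, fixed on the plate, brass ports on its +x side, two steel plungers 62 apart on its top: a square one (at +y) and a round one (at -y). Origin: centre of its underside; z up.
- square_plunger_top (a point): (Sizes in mm) Centre of the top face of the square plunger (24 x 24), moving with it. Stands 16 above the block when up; resists with about 2.5 N and stays down where it is pushed.
- square_plunger (a joint): Travel of the square plunger, m: 0 to 0.001 as found (up), 0.008 fully down.
- round_plunger_top (a point): (Sizes in mm) Centre of the top face of the round plunger (26 across), level with the square one as found. Sprung; not to be pressed.
- round_plunger (a joint): Travel of the round plunger, m: 0 up, 0.008 fully down.
- button_box: (Sizes in mm) Loose grey push-button box 112 (x) x 68 (y) x 50 tall, about 0.7 kg, standing on the plate; carries one black mushroom button and, 54 from it towards +x, a small steel stud 16 across and 6 tall that does nothing. Origin: centre of its underside; z up.
- box_center (a point): (Sizes in mm) Centre of the push-button box, 25 above its underside.
- mushroom_top (a point): (Sizes in mm) Centre of the flat top of the mushroom button (head 42 across), 18 from the box's centre towards its -x, 23 above the box's top when up; moves with the button.
- mushroom (a joint): Travel of the mushroom button, m: 0 up, 0.006 fully down. Spring: 1.5 N to start, 5 N fully down; comes up when let go.
- relay_center (a point): (Sizes in mm) Bystander, loose: small white relay block 28 x 36 x 55 tall; the point is its centre, half-way up.
- nipple_center (a point): (Sizes in mm) Bystander, loose: turned brass nipple, 30 across, 30 tall; the point is its centre, half-way up.
- filter_bowl_center (a point): (Sizes in mm) Bystander, loose: round clear filter bowl with a black band, 42 across, 53 tall; the point is its centre, half-way up.
- tape_center (a point): (Sizes in mm) Bystander, loose: roll of tape lying flat, 90 across, 45 tall; the point is its centre, half-way up.
- solenoid_center (a point): (Sizes in mm) Bystander, loose: black valve coil 90 x 45 x 40 tall; the point is its centre, half-way up.
- oil_center (a point): (Sizes in mm) Bystander, loose: white bottle with black cap, 48 across, 100 tall; the point is its centre, half-way up.
Things that resemble listed ones, but are neither listed nor needed, are in the scene too. What is shaped like the button_box but blue is not meant.

How it is judged:
By the outcome, as a careful person would: the job done as asked, in the order asked, and still so for the second after the job is handed in, while the arm keeps its last pose, push and grip.
It also fails if it takes over 42 s, if anything falls off the work surface, if the arm or the gripper's body presses on something with over 40 N, if the wrist force passes 120 N, or if a joint passes its speed limit or range.

## Robot

A 6-joint arm with a two-finger parallel gripper is mounted at the origin on the work surface. World frame = base frame: x ahead of the robot, y to its left, z up, the work surface at z = 0. Lengths are in mm, angles in rad, forces in N, time in s.
With the tool pointing down it reaches from about 325 to 875 mm from the base axis. Payload 4.4 kg.
Tool frame: the origin (TCP) lies at the very end of the fingers, on their centre line; the grasp point (between the pads) lies 19 mm behind it; z points along the fingers, y is the direction in which the jaws open and shut (so a half turn about z gives the same grasp; the last joint's range is limited). The gripper opens to 85 mm and grips with 20 to 120 N. Pads are 22 mm wide; open, the fingers measure 114 mm over their backs; the gripper's body (76 mm by 85 mm) begins 54 mm behind the grasp point. The pads swing forward as they close: fully open they stand 13 mm farther back than shut.
Start: joints at [-0.15, 0.207, 1.542, -0, 1.393, -0.15], TCP at [575.002, -0.012, 231.282] pointing down, gripper open.
Joint ranges: [-2.73, 2.73], [-0.86, 2.22], [0.23, 2.46], [-1.11, 4.25], [0.08, 2.63], [-2.82, 2.82]. Speed limits (rad/s): [2.79, 2.79, 3.14, 3.14, 3.14, 3.14].

## Interface

Orientations are given as a unit quaternion [w, x, y, z].
In Python, from plant import env gives the robot as it stands.
- The arm moves only by the tool drive_tool, never from a script. Its argument "moves" is a list of rows, each a list of 2 entries, a list of its own where there are three numbers: the shift along the tool's x, y, z in cm, then the turn, a rotation vector about the tool's x, y, z in rad. In form: [[[x, y, z], [wx, wy, wz]], ...]. A call has 1 to 8 rows; each row is the pose to reach, as a shift and turn from the pose commanded when the call began, along the tool's axes at that moment; what a row does not reach only later rows make up. A row lasts 1/8 s, in which the tool goes at most 62.5 mm and 10.7 degrees, less where a joint would pass 70% of its speed; a pose out of reach is approached as far as the arm can. A call with a gripper value outside its range is refused whole. "fingers" is the finger opening in cm, from 0 to 8.54, set as the call begins (left out, the last holds). The fingers move at their own pace and stop on an object; "newtons" is the grip in N (left out, the last holds). Time passes only in rows, so rows that repeat a pose let the fingers close. It gives the time, the measured TCP pose, the force and the opening at its end, in the units of the state.
- env.sense(): the state, without advancing time (a new reading comes with each control period).
- env.capture(name): name is "scene" or "side" or "wrist"; returns a dict with "pixels" (400x640x3 uint8, red, green, blue), "vfov" (degrees; the focal length in pixels is half the picture's height over the tangent of half this angle, whatever the lens; pixels are square), "cx", "cy" (the principal point, pixels), "k1" (the pictures are not rectified: a ray, as slopes to the right and down, at radius r is drawn at 1 + k1 r^2 times it, then the intrinsics apply), "eye" and "orientation" of the camera in the world. Camera axes: x right, y down, z forward; pixel columns grow to the right and rows downward; lengths in mm; the calibration is good to about 2 mm. A picture is of the moment at which its call begins. There is no depth.
- env.hand_in(): hands the job in, once; it reports no verdict.
The state is a dict: "time": time; "q": joint angles; "joint_velocities": joint speeds; "joint_torque": joint torques, N m; "position": TCP position; "orientation": TCP orientation; "wrist_force": force on the tool from outside, world axes, zero at the start; "wrist_torque": the same for the moment, N m; "grip_width": finger opening in mm.
Only numpy, scipy, OpenCV 4.12 (cv2) and the standard library are available. Lean on these libraries where they do the work, as an engineer would, in place of code of your own. Each camera call takes 0.05 s, during which the arm holds its last target. There are 200 camera calls.

## Working session

There is one attempt and no reset: what is moved stays moved. The work goes in short steps, Python scripts to look and compute and a tool call to move; the robot and the scene stay as the last step left them, time stands still between calls to the robot, and variables do not carry over. Pictures are saved under pics/ and viewed, about 8 in all and at most 12, crops included, and the job is handed in when it is done.

Besides the shell and the picture viewer there is one more tool, called by a JSON object that holds its "op" and its "data", one argument or row to a line. drive_tool: Moves the arm, as the interface text tells. Its arguments: {"type":"object","properties":{"moves":{"type":"array","items":{"type":"array"}},"fingers":{"type":"number"},"newtons":{"type":"number"}},"required":["moves"]}

```bash
mkdir -p pics; cat > h.py <<'E'
import numpy as np, cv2
from plant import env
from scipy.spatial.transform import Rotation as R
def rot(o):
    o=np.array(o,float)
    return o if o.shape==(3,3) else R.from_quat(o[[1,2,3,0]]).as_matrix()
def cap(n,f):
    c=env.capture(n); cv2.imwrite(f'pics/{f}.png',c['pixels'][:,:,::-1]); 
    np.save(f'pics/{f}.npy',c,allow_pickle=True); return c
def load(f): return np.load(f'pics/{f}.npy',allow_pickle=True).item()
def K(c):
    f=200/np.tan(np.radians(c['vfov'])/2); return np.array([[f,0,c['cx']],[0,f,c['cy']],[0,0,1.]])
def ray(c,u,v):
    k=K(c); d=np.array([(u-c['cx'])/k[0,0],(v-c['cy'])/k[0,0]]); p=d.copy()
    for _ in range(20): p=d/(1+c['k1']*(p@p))
    return np.array(c['eye'],float), rot(c['orientation'])@np.array([p[0],p[1],1])
def onz(c,u,v,z):
    e,d=ray(c,u,v); return e+d*(z-e[2])/d[2]
def proj(c,P):
    q=rot(c['orientation']).T@(np.array(P,float)-c['eye']); p=q[:2]/q[2]; p=p*(1+c['k1']*(p@p))
    return p*K(c)[0,0]+[c['cx'],c['cy']]
def tri(c1,p1,c2,p2):
    e1,d1=ray(c1,*p1); e2,d2=ray(c2,*p2)
    s=np.linalg.lstsq(np.c_[d1,-d2],e2-e1,rcond=None)[0]
    a,b=e1+s[0]*d1,e2+s[1]*d2; return (a+b)/2,np.linalg.norm(a-b)
E
python3 - <<'E'
from h import *
for n in ['scene','side','wrist']:
    c=cap(n,n+'0'); print(n,c['eye'],rot(c['orientation']).round(3).tolist(),c['vfov'],c['k1'],c['cx'],c['cy'])
print(env.sense())
E
```

```text
scene [1209.27185274 -401.06894585 1216.90209326] [[0.463, 0.707, -0.535], [0.886, -0.361, 0.291], [0.013, -0.608, -0.794]] 44.57805314781494 -0.0638911301207935 318.0946400668542 193.862926668455
side [ 134.20041431 -998.62918606  861.37653202] [[0.95, -0.197, 0.244], [-0.313, -0.555, 0.771], [-0.017, -0.808, -0.589]] 43.46045573447675 0.002142316540187147 318.1770407092968 201.63032586022015
wrist [574.45279875  70.86189799 373.06986304] [[1.0, 0.001, -0.002], [0.001, -0.961, -0.276], [-0.002, 0.276, -0.961]] 71.99909427212289 -0.028990216338568253 323.3020623937201 196.7055232884326
{'time': 0.15, 'q': array([-1.50489736e-01,  2.07264447e-01,  1.54259162e+00, -2.43501468e-05,
        1.39350510e+00, -1.50490351e-01]), 'joint_velocities': array([ 0.00032988, -0.00287376, -0.00291131,  0.00110525,  0.00015222,
       -0.00026257]), 'joint_torque': array([ 5.23460058e-04, -3.83512866e+01, -2.92037880e+01, -1.78299792e-04,
        6.64118095e-03, -5.65601522e-05]), 'position': array([5.74428636e+02, 7.35656689e-02, 2.30385898e+02]), 'orientation': array([-7.04830470e-04,  7.07104761e-01,  7.07108248e-01, -5.34102327e-04]), 'wrist_force': array([-0.82493003, -0.2162502 , -0.61617014]), 'wrist_torque': array([ 0.03279888, -0.00246059, -0.0508563 ]), 'grip_width': 85.11205813510725}
```

View pics/scene0.png

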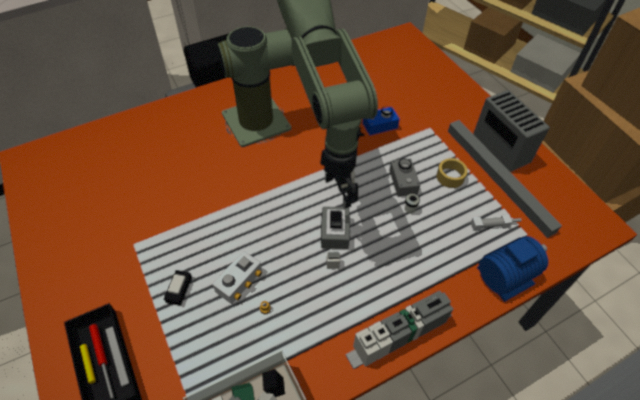

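View pics/side0.png

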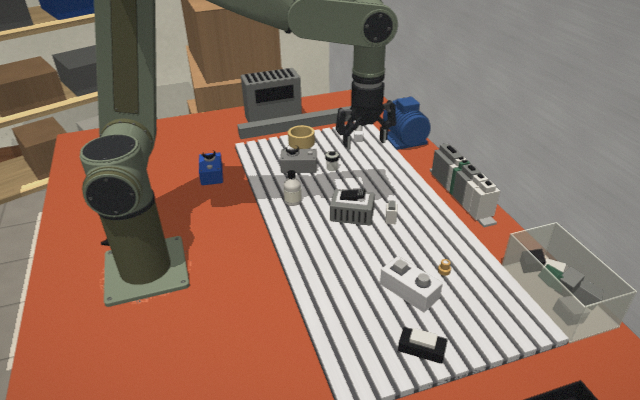

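View pics/wrist0.png

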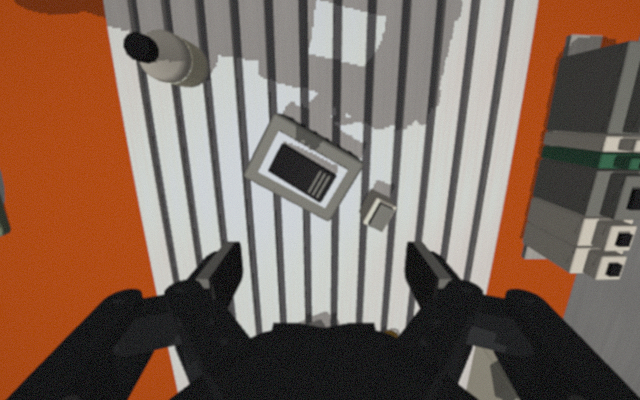

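The scene view shows the power unit (337,222), valve block (240,278), and grey button box (404,175) with the tape, filter bowl and oil bottle near it. The wrist view shows the rocker's ribs at about (321,184). I'll zoom in on the details next.

```bash
python3 - <<'E'
from h import *
s,d,w=load('scene0'),load('side0'),load('wrist0')
def crop(c,x,y,n=40,k=3.3):
    return cv2.resize(c['pixels'][y-n:y+n,x-n:x+n,::-1],(264,264),interpolation=cv2.INTER_CUBIC)
a=np.hstack([crop(s,240,278),crop(s,410,180),crop(w,305,165,60)]); b=np.hstack([crop(d,410,280),crop(d,305,170),crop(d,352,205)])
cv2.imwrite('pics/m1.png',np.vstack([a,b]))
for p in [(283,114),(362,164),(330,219),(246,171)]: print(onz(w,*p,75).round(0))
print('rib',onz(w,321,184,95).round(1))
print('valve',onz(s,240,278,70),onz(d,412,278,70)); print('box',onz(s,404,175,70),onz(d,298,160,70))
E
```

```text
[532.  75.  75.]
[616.  22.  75.]
[582. -42.  75.]
[489.  14.  75.]
rib [571.5   4.6  95. ]
valve [ 589.85800321 -291.56484379   70.        ] [ 567.4287793  -303.61101435   70.        ]
box [491.95137273 287.77313402  70.        ] [471.43948132 261.27718258  70.        ]
```

View pics/m1.png

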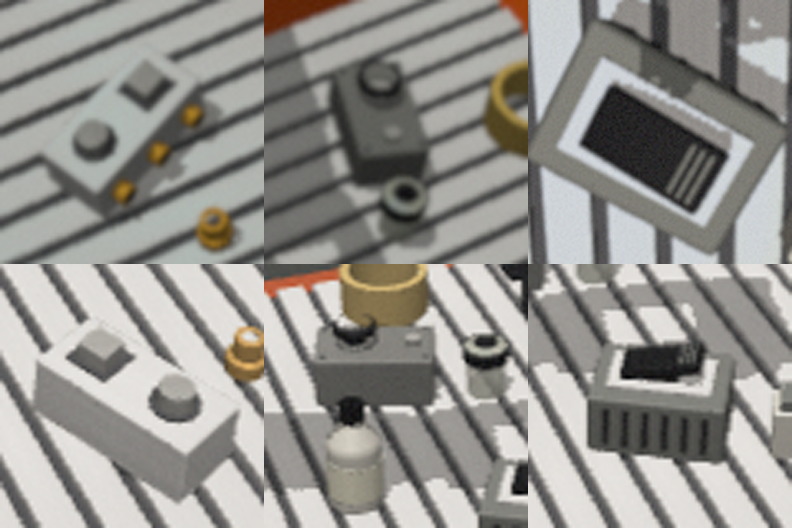

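```bash
python3 - <<'E'
from h import *
s,d,w=load('scene0'),load('side0'),load('wrist0')
print('rib',tri(w,(318.6,184.5),d,(360.5,191.7)))
print('sq',tri(s,(244.2,262.2),d,(401,264.5)), onz(s,244.2,262.2,86),onz(d,401,264.5,86))
print('rd',tri(s,(228.8,278.9),d,(423.6,278.2)), onz(s,228.8,278.9,86))
print('mush',tri(s,(405.5,162.7),d,(292.6,149.1)), onz(s,405.5,162.7,93))
print('stud',tri(s,(409.4,180),d,(310.2,152.4)), onz(s,409.4,180,76))
print('ctr box corners->', onz(w,318.6,184.5,92))
E
```

```text
rib (array([569.39460867,   4.8535277 ,  98.71399207]), np.float64(0.5698246525725587))
sq (array([ 557.64824088, -265.48898652,   80.42339595]), np.float64(1.4839390384661757)) [ 560.27641417 -265.57292846   86.        ] [ 554.86393985 -271.54492023   86.        ]
rd (array([ 585.14107351, -320.14950495,   79.9220394 ]), np.float64(1.866600390690779)) [ 587.79715621 -319.8485246    86.        ]
mush (array([466.12321713, 306.63215952,  86.79778074]), np.float64(5.89186048507797)) [467.39637891 305.5480219   93.        ]
stud (array([518.37423663, 289.07373133,  72.55838737]), np.float64(1.8105645723602466)) [519.62760001 287.85202314  76.        ]
ctr box corners-> [568.99891856   3.34619591  92.        ]
```

{"op": "drive_tool", "data": {
  "moves": [
    [[0.45, -0.55, 3], [0, 0, 0]],
    [[0.45, -0.55, 6], [0, 0, 0]],
    [[0.45, -0.55, 9], [0, 0, 0]],
    [[0.45, -0.55, 11], [0, 0, 0]],
    [[0.45, -0.55, 11], [0, 0, 0]],
    [[0.45, -0.55, 11], [0, 0, 0]],
    [[0.45, -0.55, 11], [0, 0, 0]]
  ],
  "fingers": 0,
  "newtons": 20
}}

```text
time: 1.02
position: [570.6, 4.3, 122.8]
orientation: [0.001, 0.707, 0.707, 0.001]
wrist_force: [0.9, 0.1, 0.6]
grip_width: -0.3
```

```bash
python3 - <<'E'
from h import *
w=cap('wrist','wrist1');d=cap('side','side1');s=cap('scene','scene1')
print(env.sense()['position'],proj(w,(569.5,4.5,98)))
f=lambda c,x,y,n:cv2.resize(c['pixels'][y-n:y+n,x-n:x+n,::-1],(390,390),interpolation=cv2.INTER_CUBIC)
cv2.imwrite('pics/m2.png',np.hstack([f(w,323,270,130),f(d,352,200,45)]))
E
```

```text
[570.1804125    4.39942862 122.31877487] [321.68073475 229.49223529]
```

View pics/m2.png

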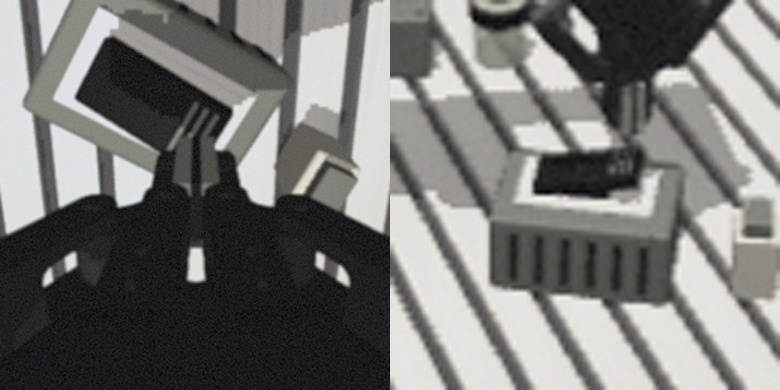

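The tip hangs over the ribs and clear of everything else. Pressing now.

{"op": "drive_tool", "data": {
  "moves": [
    [[0.15, 0.15, 1.5], [0, 0, 0]],
    [[0.15, 0.15, 2.3], [0, 0, 0]],
    [[0.15, 0.15, 2.7], [0, 0, 0]],
    [[0.15, 0.15, 3.0], [0, 0, 0]],
    [[0.15, 0.15, 3.3], [0, 0, 0]],
    [[0.15, 0.15, 3.3], [0, 0, 0]]
  ]
}}

```text
time: 1.92
position: [571.7, 5.6, 90.4]
orientation: [0.001, 0.707, 0.707, 0.0]
wrist_force: [-3.0, -2.2, 10.8]
grip_width: 0.3
```

{"op": "drive_tool", "data": {
  "moves": [
    [[0, 0, 0.2], [0, 0, 0]],
    [[0, 0, 0.4], [0, 0, 0]],
    [[0, 0, 0.4], [0, 0, 0]]
  ]
}}

```text
time: 2.3
position: [571.9, 5.6, 89.9]
orientation: [0.001, 0.707, 0.707, 0.0]
wrist_force: [-10.8, -1.3, 28.7]
grip_width: 0.2
```

Hard stop reached. I'll retreat and check.

{"op": "drive_tool", "data": {
  "moves": [
    [[0, 0, -2], [0, 0, 0]],
    [[0, 0, -6], [0, 0, 0]],
    [[-3, 0, -12], [0, 0, 0]],
    [[-8, 0, -14], [0, 0, 0]],
    [[-8, 0, -14], [0, 0, 0]]
  ]
}}

```text
time: 2.92
position: [572.6, -77.3, 227.3]
orientation: [0.003, 0.709, 0.706, 0.001]
wrist_force: [0.0, 0.8, -0.3]
grip_width: -0.1
```

```bash
python3 - <<'E'
from h import *
w=cap('wrist','wrist2');d=cap('side','side2')
print(env.sense()['position'],env.sense()['wrist_force'],proj(w,(569.5,4.5,88)))
u,v=[int(x) for x in proj(w,(558,16,85))]; n=70; v=max(v,n)
f=lambda c,x,y,n:cv2.resize(c['pixels'][y-n:y+n,x-n:x+n,::-1],(390,390),interpolation=cv2.INTER_CUBIC)
cv2.imwrite('pics/m3.png',np.hstack([f(w,u,v,n),f(d,352,200,45)]))
E
```

```text
[570.38017461 -73.9906663  223.61435654] [0.28551478 0.58339494 0.10226214] [319.15920194 105.63949903]
```

View pics/m3.png

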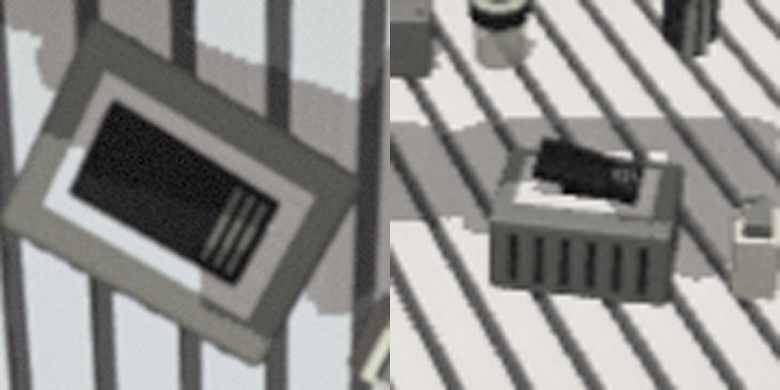

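The rocker is fully over: its ribbed end is low and the other end raised. I'll move to view the valve block.

{"op": "drive_tool", "data": {
  "moves": [
    [[-5, -0.3, 0], [0, 0, 0]],
    [[-10, -0.6, 0], [0, 0, 0]],
    [[-15, -0.9, 0], [0, 0, 0]],
    [[-20, -1.2, 0], [0, 0, 0]],
    [[-25, -1.3, 0], [0, 0, 0]],
    [[-26, -1.3, 0], [0, 0, 0]],
    [[-26, -1.3, 0], [0, 0, 0]],
    [[-26, -1.3, 0], [0, 0, 0]]
  ]
}}

```text
time: 4.03
position: [558.1, -331.7, 223.4]
orientation: [-0.001, 0.706, 0.708, 0.0]
wrist_force: [-0.2, 0.4, -0.4]
grip_width: 0.1
```

```bash
python3 - <<'E'
from h import *
w=cap('wrist','wrist3')
print(env.sense()['position'],proj(w,(558.5,-267,86)),proj(w,(586,-321,86)))
E
```

```text
[ 558.2701464  -331.82923206  223.78943594] [324.10079841 124.31428148] [350.37573307 177.99147438]
```

View pics/wrist3.png

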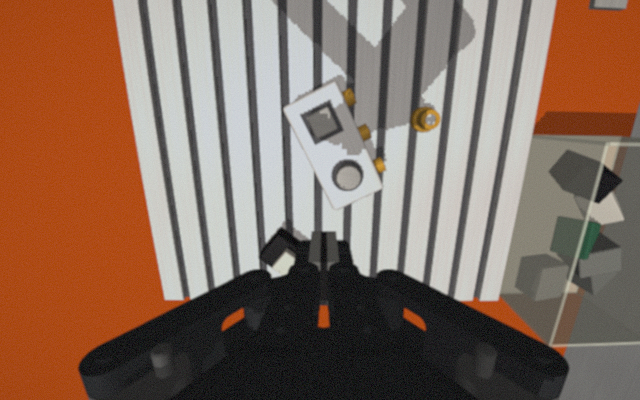

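The square plunger is at (322,122) and the round one at (348,175), within about 2 px of prediction. Target (556.5, -265).

{"op": "drive_tool", "data": {
  "moves": [
    [[4, -0.15, 2], [0, 0, 0]],
    [[6.9, -0.15, 5], [0, 0, 0]],
    [[6.9, -0.15, 9], [0, 0, 0]],
    [[6.9, -0.15, 12], [0, 0, 0]],
    [[6.9, -0.15, 12.3], [0, 0, 0]],
    [[6.9, -0.15, 12.3], [0, 0, 0]]
  ]
}}

```text
time: 4.82
position: [557.2, -264.7, 102.3]
orientation: [0.001, 0.707, 0.707, 0.0]
wrist_force: [-0.2, -0.3, 0.2]
grip_width: -0.1
```

```bash
python3 - <<'E'
from h import *
w=cap('wrist','wrist4');d=cap('side','side4');s=cap('scene','scene4')
print(env.sense()['position'])
f=lambda c,x,y,n:cv2.resize(c['pixels'][y-n:y+n,x-n:x+n,::-1],(265,265),interpolation=cv2.INTER_CUBIC)
cv2.imwrite('pics/m4.png',np.hstack([f(w,323,270,130),f(d,408,270,45),f(s,240,270,40)]))
E
```

```text
[ 557.85222626 -265.70625442  103.45785629]
```

View pics/m4.png

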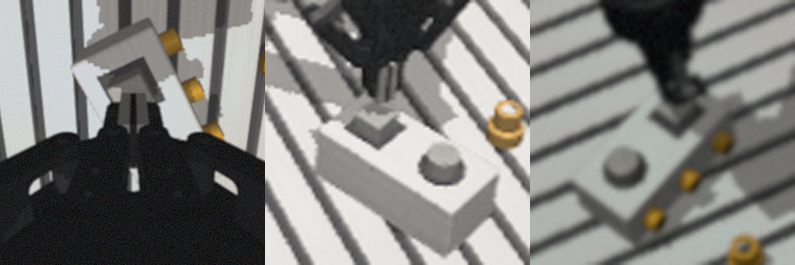

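The tip is centred over the square plunger and well clear of the round one. Pressing.

{"op": "drive_tool", "data": {
  "moves": [
    [[0, 0, 1.2], [0, 0, 0]],
    [[0, 0, 1.6], [0, 0, 0]],
    [[0, 0, 2.0], [0, 0, 0]],
    [[0, 0, 2.4], [0, 0, 0]],
    [[0, 0, 2.5], [0, 0, 0]],
    [[0, 0, 2.5], [0, 0, 0]]
  ]
}}

```text
time: 5.72
position: [556.2, -264.9, 77.9]
orientation: [-0.0, 0.707, 0.707, -0.0]
wrist_force: [-5.3, 3.4, 10.7]
grip_width: -0.2
```

{"op": "drive_tool", "data": {
  "moves": [
    [[0, 0, 0.2], [0, 0, 0]],
    [[0, 0, 0.4], [0, 0, 0]],
    [[0, 0, 0.4], [0, 0, 0]]
  ]
}}

```text
time: 6.1
position: [556.4, -265.0, 77.6]
orientation: [-0.0, 0.707, 0.707, -0.0]
wrist_force: [-11.6, 6.5, 27.9]
grip_width: 0.2
```

Bottomed out. Now up, then across to view the button box.

{"op": "drive_tool", "data": {
  "moves": [
    [[0, 0, -1.5], [0, 0, 0]],
    [[0, 0, -5], [0, 0, 0]],
    [[0, 0, -10], [0, 0, 0]],
    [[2, 0, -15], [0, 0, 0]],
    [[7, -1, -16], [0, 0, 0]],
    [[13, -2, -16], [0, 0, 0]],
    [[19, -3, -16], [0, 0, 0]],
    [[25, -4, -16], [0, 0, 0]]
  ]
}}

```text
time: 7.1
position: [516.2, -13.3, 232.1]
orientation: [0.0, 0.707, 0.707, 0.0]
wrist_force: [0.7, 0.2, -0.4]
grip_width: 0.1
```

{"op": "drive_tool", "data": {
  "moves": [
    [[5, -0.5, 0], [0, 0, 0]],
    [[10, -1, 0], [0, 0, 0]],
    [[15, -2, 0], [0, 0, 0]],
    [[20, -3, 0], [0, 0, 0]],
    [[24, -4, 0], [0, 0, 0]],
    [[24, -4, 0], [0, 0, 0]],
    [[24, -4, 0], [0, 0, 0]],
    [[24, -4, 0], [0, 0, 0]]
  ]
}}

```text
time: 8.1
position: [476.9, 223.9, 232.1]
orientation: [0.0, 0.708, 0.707, -0.0]
wrist_force: [-0.5, 0.0, -0.3]
grip_width: -0.1
```

```bash
python3 - <<'E'
from h import *
w=cap('wrist','wrist5');d=cap('side','side5')
print(env.sense()['position'],proj(w,(466,306,93)),proj(w,(519,288,76)))
im=w['pixels'][:,:,::-1].copy(); im[-160:,-240:]=cv2.resize(d['pixels'][238:318,352:472,::-1],(240,160),interpolation=cv2.INTER_CUBIC)
cv2.imwrite('pics/m5.png',im)
E
```

```text
[476.95577558 223.90068267 232.25171486] [312.09831479 105.59745654] [363.26514156 124.16243659]
```

View pics/m5.png

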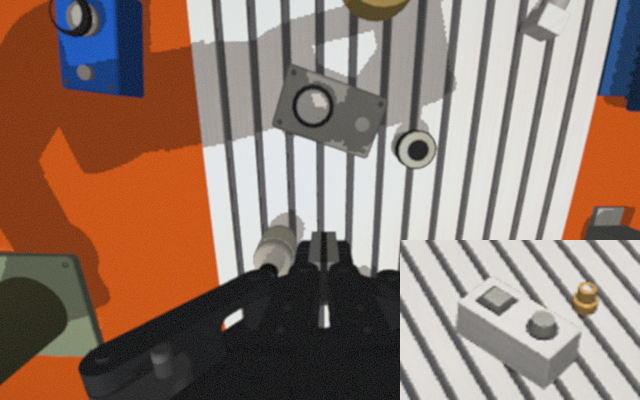

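The inset shows the square plunger down and the round one up. The mushroom is at (313,106), matching the prediction, and the oil bottle at (275,245) stays about 100 mm from the target.

{"op": "drive_tool", "data": {
  "moves": [
    [[4, -0.5, 0], [0, 0, 0]],
    [[8.1, -0.95, 1], [0, 0, 0]],
    [[8.1, -0.95, 5], [0, 0, 0]],
    [[8.1, -0.95, 9], [0, 0, 0]],
    [[8.1, -0.95, 12], [0, 0, 0]],
    [[8.1, -0.95, 12.6], [0, 0, 0]],
    [[8.1, -0.95, 12.6], [0, 0, 0]]
  ]
}}

```text
time: 9.07
position: [467.6, 305.7, 106.7]
orientation: [0.0, 0.707, 0.707, 0.0]
wrist_force: [0.2, -0.3, 0.3]
grip_width: -0.1
```

```bash
python3 - <<'E'
from h import *
w=cap('wrist','wrist6');d=cap('side','side6');s=cap('scene','scene6')
print(env.sense()['position'],env.sense()['wrist_force'])
f=lambda c,x,y,n:cv2.resize(c['pixels'][y-n:y+n,x-n:x+n,::-1],(265,265),interpolation=cv2.INTER_CUBIC)
cv2.imwrite('pics/m6.png',np.hstack([f(w,323,270,130),f(d,300,160,45),f(s,405,170,40)]))
E
```

```text
[468.52166883 306.42767514 108.20711518] [ 0.51878603  0.90838569 -0.46971405]
```

View pics/m6.png

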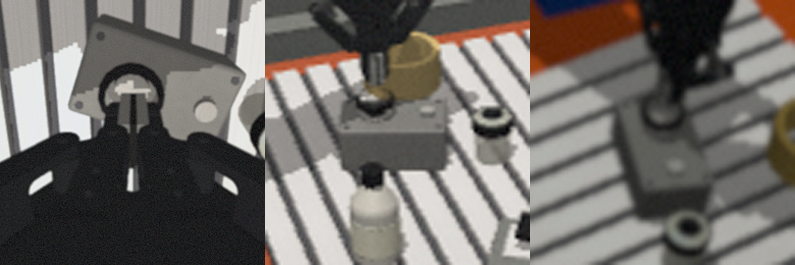

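Centred on the mushroom. Pressing gently.

{"op": "drive_tool", "data": {
  "moves": [
    [[0, 0, 0.8], [0, 0, 0]],
    [[0, 0, 1.2], [0, 0, 0]],
    [[0, 0, 1.4], [0, 0, 0]],
    [[0, 0, 1.6], [0, 0, 0]],
    [[0, 0, 1.8], [0, 0, 0]],
    [[0, 0, 1.9], [0, 0, 0]],
    [[0, 0, 1.9], [0, 0, 0]]
  ]
}}

```text
time: 10.1
position: [466.8, 305.9, 87.4]
orientation: [-0.0, 0.707, 0.707, -0.0]
wrist_force: [-1.5, -0.9, 4.4]
grip_width: -0.3
```

Near the end of travel; a bit more, to sit firmly on the stop.

{"op": "drive_tool", "data": {
  "moves": [
    [[0, 0, 0.1], [0, 0, 0]],
    [[0, 0, 0.2], [0, 0, 0]],
    [[0, 0, 0.2], [0, 0, 0]],
    [[0, 0, 0.2], [0, 0, 0]]
  ]
}}

```text
time: 10.6
position: [467.0, 306.0, 86.9]
orientation: [0.0, 0.707, 0.707, -0.0]
wrist_force: [-6.0, -3.1, 12.2]
grip_width: -0.1
```

{"op": "drive_tool", "data": {
  "moves": [
    [[-0.03, -0.06, 0], [0, 0, 0]],
    [[-0.03, -0.06, 0], [0, 0, 0]],
    [[-0.03, -0.06, 0], [0, 0, 0]],
    [[-0.03, -0.06, 0], [0, 0, 0]]
  ]
}}

```text
time: 11.1
position: [466.9, 306.0, 87.0]
orientation: [0.0, 0.707, 0.707, 0.001]
wrist_force: [-5.4, -2.4, 11.0]
grip_width: -0.1
```

```bash
python3 - <<'E'
from h import *
d=cap('side','side7');s=cap('scene','scene7')
print(env.sense()['position'],env.sense()['wrist_force'])
s6,d6,d0,s0=load('scene6'),load('side6'),load('side0'),load('scene0')
def sh(a,b,x0,x1,y0,y1):
    g=lambda c:cv2.cvtColor(c['pixels'],cv2.COLOR_RGB2GRAY)[y0:y1,x0:x1].astype(np.float32)
    return cv2.phaseCorrelate(g(a),g(b),cv2.createHanningWindow((x1-x0,y1-y0),cv2.CV_32F))
print('box side',sh(d6,d,278,326,158,178),'scene',sh(s6,s,390,424,172,200))
print('valve side',sh(d0,d,375,445,250,310)); 
f=lambda c,x,y,n:cv2.resize(c['pixels'][y-n:y+n,x-n:x+n,::-1],(395,297*395//395),interpolation=cv2.INTER_CUBIC) if 0 else cv2.resize(c['pixels'][y-n:y+n,x-n:x+n,::-1],(295,295),interpolation=cv2.INTER_CUBIC)
r=lambda a,b:np.vstack([a,b])
cv2.imwrite('pics/m7.png',np.hstack([r(f(d6,300,160,40),f(d,300,160,40)),r(f(d0,410,275,40),f(d,410,275,40))]))
E
```

```text
[466.95920597 305.99297763  86.98453208] [-4.77460477 -2.51159172 11.19681768]
box side ((0.13839949797996454, 0.014258644465568793), 0.9465108940998713) scene ((0.1434324152830797, 0.10898128433968424), 0.8479964039943836)
valve side ((0.036832326380022096, 0.015062972185354795), 0.9456049217118158)
```

View pics/m7.png

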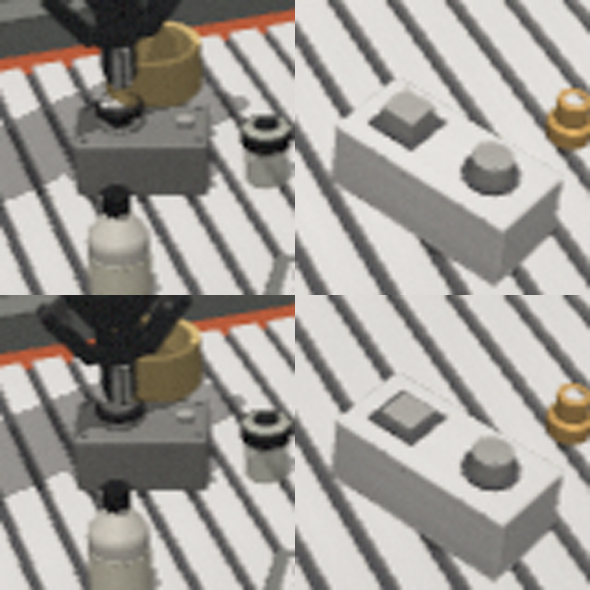

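The pictures show the mushroom down under the fingers, the box unmoved (about 0.1 px), the square plunger down and the round one up. The force is steady at about 11 N on the stop. Handing in.

```bash
python3 -c "
from h import *
print(env.hand_in())"
```

```text
the job is handed in; nothing more can be done
None
```

The job is handed in at about 11 s of robot time. I tipped the rocker fully over, pushed the square plunger right down, then pressed the mushroom button, and the closed fingers are still holding it down.

- **Rocker:** it met a hard stop at about 29 N, and a picture taken afterwards shows the ribbed end low.
- **Square plunger:** it met its stop at a tip height of 77.6 mm, where 78 mm was expected. Pictures show it still down and the round plunger still up.
- **Mushroom button:** the tip is at 87.0 mm, which matches full travel. The push is steady at about 11 N, against the 5 N spring.
- **Push-button box and bystanders:** the box shifted about 0.1 to 0.2 px between pictures taken before and after the press, so it effectively did not move. The relay, solenoid and tape were not separately measured for movement. The tool stayed clear of them.

No check failed. There is a sideways force of about 5 N on the held button. I tried to relieve it with a small shift, which only reduced it slightly.

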